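# Index the angled board stand one hole toward the fume absorber and start the absorber

## Task

Pull out the spring index pin of the angled board stand and swing the table by exactly one hole toward the side on which the green fume absorber stands, and let the pin drop fully into that hole. Then push the button on top of the fume absorber all the way down and let it come up again. Leave the dispenser bottle, the solder reel and the side cutters where they are.

Things in the scene. Friction and masses are not known exactly. Their poses are not given: they have to be found in the camera images.
- stand: fixed angled board stand on a grey base plate, 165 x 210 x 12 mm. Its aluminium index plate slopes down toward the front (knob side) at 35 degrees to the level. Origin on the bench under the table's pivot; x points from the knob side to the back (up the slope), y to the left seen from the knob side, z up. The swivel axis runs along (-0.574, 0, 0.819) in this frame.
- pivot (a point): pivot of the table, 95 mm above the stand's origin, in the top face of the index plate. Axes as the stand's. Five holes, 13 mm wide and 10 mm deep, lie in that face on a circle of 95 mm radius about the pivot, at table angles -60, -30, 0, +30 and +60 degrees.
- lamp_edge (a point): middle of the lower front edge of the fixed light bar (56 mm deep, 206 mm wide, 22 mm high) that hangs over the table on two bent tubes from the back corners; 79 mm in front of the stand's origin, 215 mm above the bench. It leaves no room for a gripper standing upright over the knob: come in along the sloping pin axis, leaning 35 degrees toward the front.
- table (a joint): angle in rad of the swivelling table, a steel disc of 60 mm radius that carries the board clamp and, on an ear toward the front, the index pin. 0 = pin in the middle hole, where it starts; positive = ear and knob swing toward +y of the stand (left seen from the knob side). Stops at +-1.15. Friction of 0.15 N m keeps it where it is left.
- index_pin (a joint): how far the pin is drawn out along the swivel axis, in m: 0 = fully home, 0.008 = its end is level with the plate's top face, 0.014 = end stop. A spring pushes it home, 4 N at 0 and 7.5 N at the stop. Pin 10 mm in diameter, 1.5 mm play all round in a hole; let go between holes it rides on the plate and snaps in when the next hole comes under it.
- knob_grip (a point): point on the axis of the black ribbed pull knob (26 mm diameter, 38 mm long, fixed to the pin), 95 mm from the swivel axis and, pin home, 46 mm above the index plate's face. The knob spans 25 to 63 mm above the face; the bush under it, 28 mm wide, ends at 22 mm. z axis outward along the pin, x toward the swivel axis (up the slope), y along the swing (+ = positive table angle).
- fume_absorber: fixed green and white fan box, 50 (x) x 100 (y) x 88 mm high, origin at the centre of its underside. It stands to the left or to the right of the stand (the dispenser stands on the other side).
- start_button (a joint): travel in m of the spring push button on top of the fume absorber: 0 = up, 0.006 = fully down (takes 5 N).
- start_button_top (a point): centre of the top face of the round grey push button, 30 mm in diameter, 110 mm above the bench when up; it is pressed straight down.
- dispenser: loose white dispenser bottle, 68 mm in diameter, 94 mm high, origin at the centre of its underside; a bystander.
- solder_spool: loose reel of solder, 51 mm in diameter, 38 mm high, standing on its flange, origin at the centre of its underside; a bystander.
- side_cutters: loose pair of side cutters lying flat, 129 x 42 x 10 mm, origin under its middle; a bystander.

How it is judged:
By the outcome, as a careful person would: the job done as asked, in the order asked, and still so for the second after the job is handed in, with the robot touching nothing.
It also fails if it takes over 54 s, if anything falls off the work surface, if the arm or the gripper's body presses on something with over 40 N, if the wrist force passes 120 N, or if a joint passes its speed limit or range.

## Robot

A 6-joint arm with a two-finger parallel gripper is mounted at the origin on a cart in front of the work surface, level with it; the furniture and walls round the work are solid. World frame = base frame: x ahead of the robot, y to its left, z up, the work surface at z = 0. Lengths are in mm, angles in rad, forces in N, time in s.
With the tool pointing down it reaches from about 325 to 775 mm from the base axis. Payload 5.5 kg.
Tool frame: the origin (TCP) lies at the very end of the fingers, on their centre line; the grasp point (between the pads) lies 19 mm behind it; z points along the fingers, y is the line along which they close (so a half turn about z gives the same grasp; the last joint's range is limited). The gripper opens to 88 mm and grips with 3 to 60 N. Pads are 20 mm wide; open, the fingers measure 115 mm over their backs; the gripper's body (75 mm by 178 mm) begins 61 mm behind the grasp point.
Start: joints at [-1.263, 0.091, 1.231, -0, 1.82, -0.057], TCP at [214.058, -560.532, 222.631] pointing down, gripper open.
Joint ranges: [-2.87, 2.87], [-0.86, 2.18], [0.17, 2.46], [-1.51, 4.65], [0.06, 2.69], [-2.65, 2.65]. Speed limits (rad/s): [2.57, 2.57, 3.01, 3.14, 3.14, 3.14].

## Interface

Orientations are given as a unit quaternion [x, y, z, w].
In Python, from plant import robot gives the robot as it stands.
- The arm moves only by the tool carry_out, never from a script. Its argument "plan" is text: rows parted by semicolons, each of 7 numbers parted by spaces: the shift along the tool's x, y, z in m, then the turn, a rotation vector about the tool's x, y, z in degrees, then the finger opening in m, from 0 to 0.0878. In form: dx dy dz ax ay az claw; .... A call has 1 to 12 rows; each row is the pose to reach, as a shift and turn from the pose commanded when the call began, along the tool's axes at that moment; what a row does not reach only later rows make up. A row lasts 1/12 s, in which the tool goes at most 41.7 mm and 7.16 degrees, less where a joint would pass 70% of its speed; a pose out of reach is approached as far as the arm can. A call with a gripper value outside its range is refused whole. The fingers move at their own pace and stop on an object; the grip force is fixed at half the most. Time passes only in rows, so rows that repeat a pose let the fingers close. It gives the time, the measured TCP pose, the force, the opening and the grip force at its end, in the units of the state.
- robot.sense(): the state, without advancing time (a new reading comes with each control period).
- robot.grab_frame(name): name is "scene" or "top"; returns the picture (400x640x3 uint8, red, green, blue); there is no depth.
- robot.camera_model(name): a dict with "fx", "fy", "cx", "cy" (pixels), "D" ([k1, k2, p1, p2, k3] as OpenCV has them; the pictures are not rectified), "R" (3x3) and "t" (3): a world point X has camera coordinates R X + t. Camera axes: x right, y down, z forward; pixel columns grow to the right and rows downward; lengths in mm; the calibration is good to about 2 mm. A picture is of the moment at which its call begins. camera_model takes no time and is no camera call.
- robot.sign_off(): hands the job in; it is judged then, once.
The state is a dict: "clock": time; "joint_pos": joint angles; "joint_vel": joint speeds; "joint_efforts": joint torques, N m; "tcp_pos": TCP position; "tool_rot": TCP orientation; "force": force on the tool from outside, world axes, zero at the start; "torque": the same for the moment, N m; "width": finger opening in mm; "grip_force": force on a finger pad.
Only numpy, scipy, OpenCV 4.12 (cv2) and the standard library are available. Lean on these libraries where they do the work, as an engineer would, in place of code of your own. Each camera call takes 0.05 s, during which the arm holds its last target. There are 200 camera calls.

## Working session

There is one attempt and no reset: what is moved stays moved. The work goes in short steps, Python scripts to look and compute and a tool call to move; the robot and the scene stay as the last step left them, time stands still between calls to the robot, and variables do not carry over. Pictures are saved under pics/ and viewed, at most 10 in all, crops included, and the job is handed in when it is done.

Besides the shell and the picture viewer there is one more tool, called after "Request:" as name(argument=value, ...) on one line, values as JSON. carry_out: Moves the arm, as the interface text tells. Its arguments: {"type":"object","properties":{"plan":{"type":"string"}},"required":["plan"]}

```bash
mkdir -p pics; python3 - <<'E'
from plant import robot
import cv2, numpy as np
for n in ("scene","top"):
    cv2.imwrite(f"pics/{n}0.png", robot.grab_frame(n)[:,:,::-1])
    m=robot.camera_model(n); print(n,{k:np.round(v,4).tolist() for k,v in m.items()})
s=robot.sense(); print(s['clock'],s['tcp_pos'],s['tool_rot'],s['width'])
E
```

```text
scene {'fx': 424.4419, 'fy': 424.4419, 'cx': 313.7863, 'cy': 203.3336, 'D': [-0.0468, 0.0, 0.0, 0.0, 0.0], 'R': [[-0.796, -0.6053, 0.0083], [-0.4595, 0.5952, -0.6593], [0.3941, -0.5286, -0.7518]], 't': [369.0623, 363.8943, 966.4981]}
top {'fx': 406.7449, 'fy': 406.7449, 'cx': 317.2349, 'cy': 194.5021, 'D': [-0.0215, 0.0, 0.0, 0.0, 0.0], 'R': [[0.0031, -0.9998, 0.0176], [-0.9973, -0.0044, -0.0738], [0.0738, -0.0173, -0.9971]], 't': [-77.6304, 499.5933, 1309.1273]}
0.1 [ 213.9829958  -560.26661692  221.62243526] [ 9.83410240e-01  1.81393341e-01 -1.09153210e-04 -8.62709767e-04] 87.82471221871025
```

View pics/scene0.png

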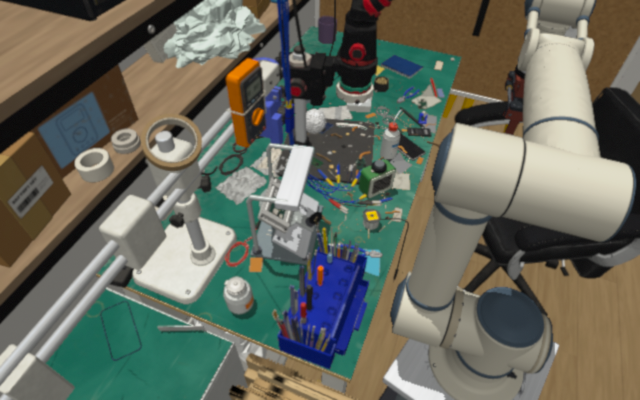

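View pics/top0.png

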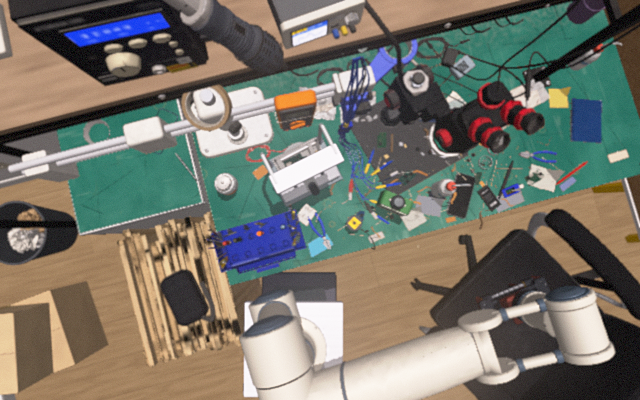

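The fume absorber (green, round button) is at about top (397,201) and scene (378,175), to the right of the stand. The stand's light bar is at top (306,172), and its knob is at scene (314,217). The dispenser is on the left at top (225,183). I'll zoom in on both views.

```bash
python3 - <<'E'
import cv2
a=cv2.imread("pics/scene0.png")[130:280,230:430]; cv2.imwrite("pics/c1.png",cv2.resize(a,None,fx=4,fy=4,interpolation=cv2.INTER_CUBIC))
a=cv2.imread("pics/top0.png")[120:260,240:430]; cv2.imwrite("pics/c2.png",cv2.resize(a,None,fx=4,fy=4,interpolation=cv2.INTER_CUBIC))
E
```

```text
(no output)
```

View pics/c1.png

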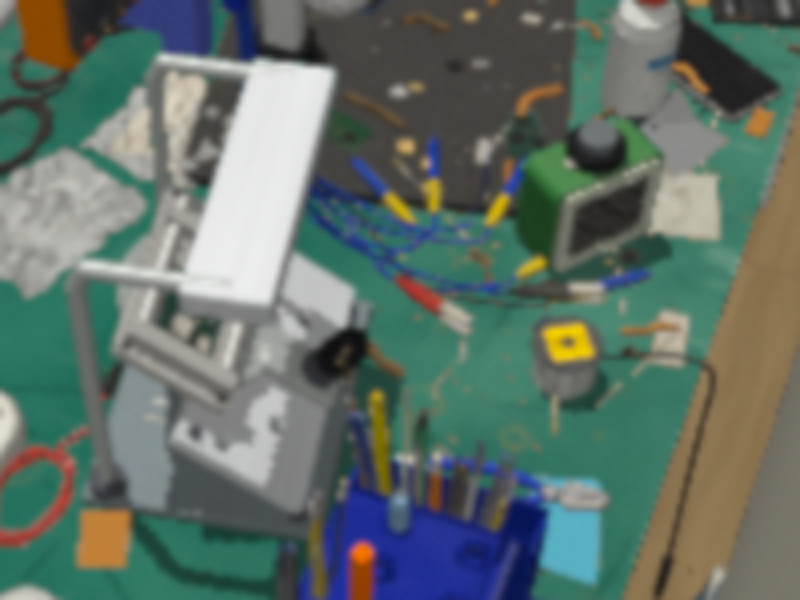

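View pics/c2.png

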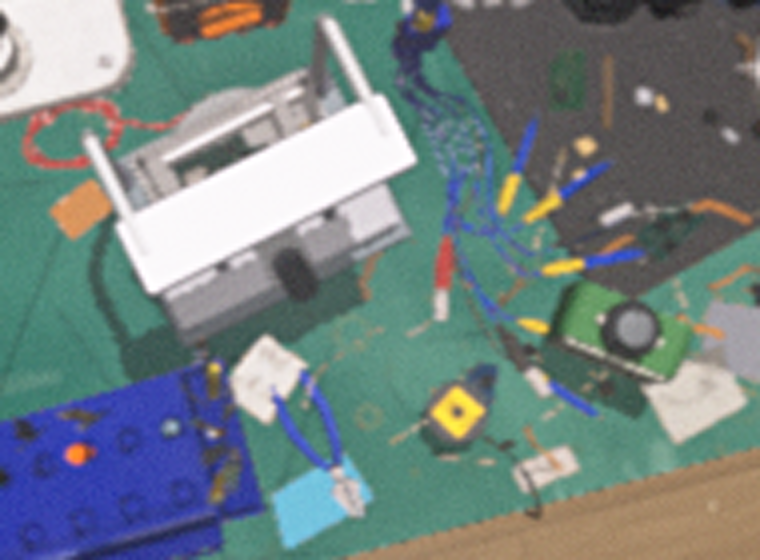

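```bash
cat > h.py <<'E'
import numpy as np, cv2
from plant import robot
from scipy.optimize import least_squares
from scipy.spatial.transform import Rotation as R
CM={n:robot.camera_model(n) for n in("scene","top")}
def proj(n,X):
    m=CM[n]; K=np.array([[m['fx'],0,m['cx']],[0,m['fy'],m['cy']],[0,0,1.]])
    return cv2.projectPoints(np.atleast_2d(np.float64(X)),cv2.Rodrigues(np.array(m['R']))[0],np.float64(m['t']),K,np.float64(m['D']))[0][:,0]
s1=lambda u,v:(230+u/4,130+v/4)
t1=lambda u,v:(240+u/4,120+v/4)
E
python3 - <<'E'
from h import *
P=[("top",(-23,103,237),t1(118,222)),("top",(-23,-103,237),t1(383,95)),("top",(-79,-103,237),t1(417,158)),("top",(-79,103,237),t1(152,293)),
("scene",(-23,-103,237),s1(255,60)),("scene",(-79,-103,237),s1(337,68)),("scene",(-79,103,237),s1(270,303)),("scene",(-23,103,237),s1(182,288)),
("scene",(-114,0,92.1),s1(350,350)),("top",(-114,0,92.1),t1(300,292))]
def W(p,X): c,s=np.cos(p[2]),np.sin(p[2]); return np.array([p[0]+c*X[0]-s*X[1],p[1]+s*X[0]+c*X[1],X[2]])
f=lambda p:np.concatenate([proj(n,W(p,X))[0]-uv for n,X,uv in P])
r=least_squares(f,[480,0,0.3],loss='soft_l1'); print(r.x,np.degrees(r.x[2])); print(f(r.x).reshape(-1,2).round(1))
for h in(0,46,63): print(h,W(r.x,(-77.8-.574*h,0,40.5+.819*h)))
b=least_squares(lambda q:np.concatenate([proj("scene",[*q,110])[0]-s1(600,138),proj("top",[*q,110])[0]-t1(633,327)]),[450,-200]); print("button",b.x,b.fun)
for nm,q in(("reel top 38",(458,412)),):
    print(nm,least_squares(lambda v:proj("top",[*v,38])[0]-t1(*q),[450,-100]).x)
s=robot.sense(); print(R.from_quat(s['tool_rot']).as_matrix().round(3))
print(dir(robot))
E
```

```text
[601.53816265 -20.52490439   6.74525165] 386.4744514600026
[[-1.   0.1]
 [ 0.1 -0.9]
 [ 0.7  1.4]
 [-0.6  0.7]
 [-0.6 -0.8]
 [ 0.1 -0. ]
 [-0.1  0.5]
 [-2.1  0.6]
 [ 2.1 -2.5]
 [ 1.2 -0.1]]
0 [531.89679697 -55.20804418  40.5       ]
46 [508.26169904 -66.97891337  78.174     ]
63 [499.52698893 -71.32901721  92.097     ]
button [ 469.03103223 -321.51763816] [-0.77323859 -0.68101147  0.03024608  0.99231772]
reel top 38 [ 407.32058398 -195.30430627]
[[ 0.934  0.357 -0.001]
 [ 0.357 -0.934  0.002]
 [ 0.    -0.002 -1.   ]]
['MotionError', '__class__', '__delattr__', '__dict__', '__dir__', '__doc__', '__eq__', '__format__', '__ge__', '__getattribute__', '__getstate__', '__gt__', '__hash__', '__init__', '__init_subclass__', '__le__', '__lt__', '__module__', '__ne__', '__new__', '__reduce__', '__reduce_ex__', '__repr__', '__setattr__', '__sizeof__', '__str__', '__subclasshook__', '__weakref__', 'camera_model', 'grab_frame', 'sense', 'sign_off']
```

```bash
cat >> h.py <<'E'
YAW=np.radians(26.47); ST=np.array([601.5,-20.5,0]); 
SR=R.from_euler('z',YAW)
def knob(h,th,twist,dy=0):
    """TCP pose on knob axis, tip at h above plate, table angle th deg, tool twist about tool z deg"""
    base=R.from_matrix(np.array([[.8192,0,.5736],[0,-1,0],[.5736,0,-.8192]]))  # cols x upslope,y=-stand y,z=-u
    a=np.radians(-th); u=np.array([-.5736,0,.8192])
    d=np.array([-.8192,0,-.5736]); rr=R.from_rotvec(u*np.radians(th))
    p=np.array([0,0,95])+rr.apply(95*d+np.array([0,dy,0]))+h*u
    return ST+SR.apply(p), SR*base*R.from_euler('z',twist,degrees=True)
def row(p,r,say=True):
    s=robot.sense(); q=R.from_quat(s['tool_rot'])
    d=q.inv().apply(np.array(p)-s['tcp_pos'])/1000; a=(q.inv()*r).as_rotvec(degrees=True)
    print(np.round(d,4),np.round(a,2)); 
def st():
    s=robot.sense(); print(round(s['clock'],2),np.round(s['tcp_pos'],1),np.round(s['joint_pos'],2),'F',np.round(s['force'],1),'w',round(s['width'],1),'g',np.round(s['grip_force'],1))
E
python3 - <<'E'
from h import *
print(knob(27,0,-15)); 
p,r=knob(140,0,-15); print(p)
row(p+[-60,-60,60],r); row(p,r)
E
```

```text
(array([517.97081208, -62.0915233 ,  62.6264    ]), Rotation.from_matrix(array([[ 0.5929336 ,  0.62032887,  0.51344118],
                            [ 0.58436731, -0.77016522,  0.25565675],
                            [ 0.5540258 ,  0.14845077, -0.81915675]])))
[459.94889544 -90.98226147 155.196     ]
[ 0.3197 -0.316   0.007 ] [ -2.99  35.04 -19.95]
[ 0.3972 -0.3505  0.0671] [ -2.99  35.04 -19.95]
```

Request:
carry_out(plan="0.32 -0.316 0.007 -3 35 -20 0.07;0.32 -0.316 0.007 -3 35 -20 0.07;0.32 -0.316 0.007 -3 35 -20 0.07;0.32 -0.316 0.007 -3 35 -20 0.07;0.32 -0.316 0.007 -3 35 -20 0.07;0.32 -0.316 0.007 -3 35 -20 0.07;0.32 -0.316 0.007 -3 35 -20 0.07;0.32 -0.316 0.007 -3 35 -20 0.07;0.32 -0.316 0.007 -3 35 -20 0.07;0.32 -0.316 0.007 -3 35 -20 0.07;0.32 -0.316 0.007 -3 35 -20 0.07;0.32 -0.316 0.007 -3 35 -20 0.07")

```text
clock: 1.1
tcp_pos: [401.4, -146.2, 216.2]
tool_rot: [0.89, 0.341, 0.3, -0.03]
force: [0.6, -0.6, 0.6]
width: 70.0
grip_force: 0.0
```

```bash
python3 - <<'E'
from h import *
st(); row(*knob(140,0,-15)); row(*knob(80,0,-15))
E
```

```text
1.1 [ 401.4 -146.2  216.2] [-0.92 -0.7   2.    0.61  1.7   0.04] F [ 0.6 -0.6  0.6] w 70.0 g 0.0
[ 0.0332 -0.0149  0.0942] [-0.08 -0.07  0.46]
[ 0.0331 -0.0148  0.1542] [-0.08 -0.07  0.46]
```

Request:
carry_out(plan="0.033 -0.015 0.094 0 0 0.5 0.07;0.033 -0.015 0.094 0 0 0.5 0.07;0.033 -0.015 0.094 0 0 0.5 0.07;0.033 -0.015 0.094 0 0 0.5 0.07;0.033 -0.015 0.154 0 0 0.5 0.07;0.033 -0.015 0.154 0 0 0.5 0.07;0.033 -0.015 0.154 0 0 0.5 0.07")

```text
clock: 1.68
tcp_pos: [488.4, -80.5, 101.5]
tool_rot: [0.894, 0.334, 0.297, -0.033]
force: [-0.2, 0.1, -0.4]
width: 69.9
grip_force: 0.0
```

```bash
python3 - <<'E'
from h import *
st(); row(*knob(27,0,-15)); 
a=robot.grab_frame("scene")[:,:,::-1][150:270,250:410].copy(); a=cv2.resize(a,None,fx=4,fy=4,interpolation=cv2.INTER_CUBIC)
b=robot.grab_frame("top")[:,:,::-1][140:240,240:400].copy(); b=cv2.resize(b,None,fx=4,fy=4,interpolation=cv2.INTER_CUBIC)
cv2.imwrite("pics/a1.png",cv2.resize(np.vstack([a,b]),(436,600)) if 0 else np.hstack([a[:, :400+0], b[:400].repeat(1,0)[:, :400]]) if a.shape[0]==400 else np.hstack([a[80:480,100:500],b[0:400,100:500]]))
E
```

```text
1.68 [488.4 -80.5 101.5] [-0.6  -0.59  2.13  0.54  1.32  0.2 ] F [-0.2  0.1 -0.4] w 69.9 g 0.0
[ 0.007  -0.0015  0.0517] [-0.26  0.22 -0.51]
```

View pics/a1.png

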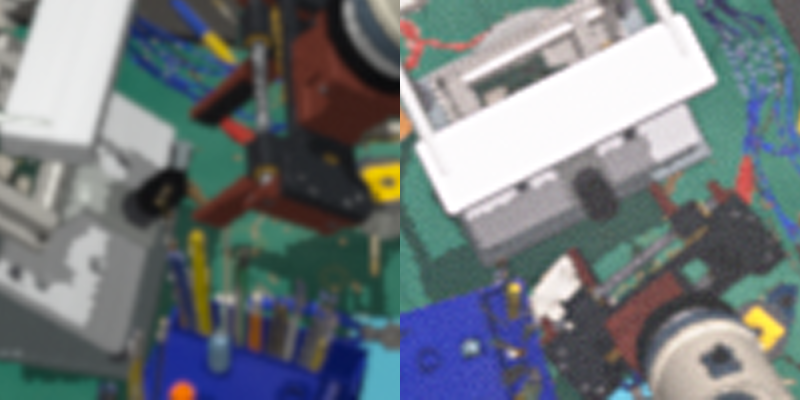

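The picture shows the knob cap at scene (316,217) and top (318,187). The fingertips straddle its axis at scene (299–324, 196–224), short of it. I'll check the offset numerically using the same cameras.

```bash
python3 - <<'E'
from h import *
s=robot.sense(); st(); q=R.from_quat(s['tool_rot'])
for n in CM:
    print(n,'tcp',proj(n,s['tcp_pos'])[0], 'tips',proj(n,s['tcp_pos']+q.apply([[0,40,0],[0,-40,0]])).round(1).tolist())
    for h in (25,63): print(h,proj(n,knob(h,0,0)[0])[0])
f=lambda x:np.concatenate([proj("scene",x)[0]-(316.2,217.3),proj("top",x)[0]-(315.5,192.8)])
r=least_squares(f,[500,-70,90]); print(r.x,r.fun, SR.inv().apply(r.x-ST))
print(knob(63,0,0)[0])
p,_=knob(80,0,-15); row(p,knob(80,0,-15)[1])
E
```

```text
1.78 [489.1 -81.9 105.8] [-0.6  -0.6   2.13  0.54  1.32  0.2 ] F [-0.5 -0.2  0.6] w 69.9 g 0.0
scene tcp [325.19343975 211.1530005 ] tips [[324.7, 198.6], [325.7, 224.2]]
25 [311.49246836 221.1395938 ]
63 [319.56572474 215.04585342]
top tcp [319.73031265 195.9309596 ] tips [[330.0, 187.8], [309.5, 204.0]]
25 [313.00652538 187.48502942]
63 [316.20268067 192.87843827]
[503.82928858 -67.18852522  82.81064032] [ 1.08786298  0.1335726  -0.65828627 -1.08709898] [-108.24211984    1.74061713   82.81064032]
[499.48595368 -71.29565228  92.1176    ]
[ 0.0048 -0.0038  0.0022] [ 0.02  0.1  -0.42]
```

```bash
python3 - <<'E'
from h import *
row(*knob(80,0,-15,1.5));row(*knob(30,0,-15,1.5))
E
```

```text
[ 0.0051 -0.0052  0.0022] [ 0.02  0.1  -0.42]
[ 0.0052 -0.0053  0.0522] [ 0.02  0.1  -0.42]
```

Request:
carry_out(plan="0.005 -0.005 0.002 0 0 0 0.07;0.005 -0.005 0.002 0 0 0 0.07;0.005 -0.005 0.015 0 0 0 0.07;0.005 -0.005 0.028 0 0 0 0.07;0.005 -0.005 0.04 0 0 0 0.07;0.005 -0.005 0.052 0 0 0 0.07;0.005 -0.005 0.052 0 0 0 0.07;0.005 -0.005 0.052 0 0 0 0.07")

```text
clock: 2.45
tcp_pos: [516.1, -61.4, 65.6]
tool_rot: [0.893, 0.335, 0.299, -0.03]
force: [0.6, -1.1, -0.0]
width: 69.9
grip_force: 0.0
```

```bash
python3 - <<'E'
from h import *
st(); row(*knob(30,0,-15,1.5))
E
```

```text
2.45 [516.1 -61.4  65.6] [-0.51 -0.52  2.15  0.53  1.19  0.22] F [ 0.6 -1.1 -0. ] w 69.9 g 0.0
[-0.0006 -0.0002  0.0002] [ 0.08  0.06 -0.37]
```

Request:
carry_out(plan="0 0 0 0 0 0 0.03;0 0 0 0 0 0 0.03;0 0 0 0 0 0 0.03;0 0 0 0 0 0 0.03;0 0 0 0 0 0 0.03;0 0 0 0 0 0 0.03")

```text
clock: 2.95
tcp_pos: [516.2, -61.3, 65.0]
tool_rot: [0.893, 0.334, 0.299, -0.03]
force: [-0.2, 0.2, -0.3]
width: 33.6
grip_force: 0.0
```

Request:
carry_out(plan="0 0 0 0 0 0 0.022;0 0 0 0 0 0 0.022;0 0 0 0 0 0 0.022;0 0 0 0 0 0 0.022;0 0 0 0 0 0 0.022;0 0 0 0 0 0 0.022")

```text
clock: 3.45
tcp_pos: [516.4, -61.3, 65.1]
tool_rot: [0.893, 0.334, 0.299, -0.03]
force: [1.0, -1.4, 0.7]
width: 25.3
grip_force: 30.0
```

```bash
python3 - <<'E'
from h import *
st(); s=robot.sense(); q=R.from_quat(s['tool_rot']); print(q.inv().apply(s['force']),s['torque'])
E
```

```text
3.45 [516.4 -61.3  65.1] [-0.51 -0.52  2.15  0.53  1.19  0.22] F [ 1.  -1.4  0.7] w 25.3 g 30.0
[ 0.17228006  1.81057058 -0.46391943] [-0.22290723 -0.03797693 -0.12885371]
```

Request:
carry_out(plan="0 0 -0.003 0 0 0 0.018;0 0 -0.006 0 0 0 0.018;0 0 -0.009 0 0 0 0.018;0 0 -0.0115 0 0 0 0.018;0 0 -0.0115 0 0 0 0.018")

```text
clock: 3.87
tcp_pos: [510.4, -63.9, 74.2]
tool_rot: [0.893, 0.334, 0.299, -0.031]
force: [7.2, 1.4, -3.9]
width: 25.2
grip_force: 30.0
```

```bash
python3 - <<'E'
from h import *
st(); s=robot.sense(); q=R.from_quat(s['tool_rot']); print(q.inv().apply(s['force']),q.inv().apply(s['tcp_pos']-np.array([516.4,-61.3,65.1])))
# swing rows: rotation of tool about swivel axis through pivot, th negative; assuming knob radius 95, fixed twist in table
piv=ST+[0,0,95]; u=SR.apply([-.5736,0,.8192])
# centre in tool frame: knob axis at tool origin, swivel axis 95 mm toward up slope
_,r=knob(0,0,0); c=q.inv().apply(r.apply([95,0,0])); zt=q.inv().apply(u)
print('c',c,'u',zt)
for th in (-5,-10,-15,-20,-25,-30,-31):
    Rt=R.from_rotvec(zt*np.radians(th)); print(th,np.round(c-Rt.apply(c),2),np.round(Rt.as_rotvec(degrees=True),2))
E
```

```text
3.87 [510.4 -63.9  74.2] [-0.53 -0.54  2.15  0.53  1.22  0.22] F [ 7.2  1.4 -3.9] w 25.2 g 30.0
[2.94486511 2.79104058 7.30503963] [ -0.03348713  -0.35483751 -11.21724186]
c [ 9.19437065e+01  2.39030251e+01 -1.48474988e-02] u [-4.72726632e-04  1.19716932e-03 -1.00005197e+00]
-5 [ 2.43 -7.92 -0.01] [ 0.   -0.01  5.  ]
-10 [  5.55 -15.6   -0.02] [ 0.   -0.01 10.  ]
-15 [  9.32 -22.98  -0.03] [ 1.0e-02 -2.0e-02  1.5e+01]
-20 [ 13.72 -30.01  -0.04] [ 1.e-02 -2.e-02  2.e+01]
-25 [ 18.72 -36.62  -0.05] [ 1.0e-02 -3.0e-02  2.5e+01]
-30 [ 24.27 -42.77  -0.06] [ 1.e-02 -4.e-02  3.e+01]
-31 [ 25.45 -43.94  -0.06] [ 1.0e-02 -4.0e-02  3.1e+01]
```

The swing toward the absorber turns the tool the other way than I offset it. I'll lower the pin, regrasp with the tool turned +30°, then swing.

Request:
carry_out(plan="0 0 0.004 0 0 0 0.018;0 0 0.008 0 0 0 0.018;0 0 0.011 0 0 0 0.018;0 0 0.0115 0 0 0 0.018;0 0 0.0115 0 0 0 0.06;0 0 0.0115 0 0 0 0.06;0 0 0.0115 0 0 0 0.06;0 0 0.0115 0 0 0 0.06;0 0 0.0115 0 0 0 0.06;0 0 0.0115 0 0 0 0.06")

```text
clock: 4.7
tcp_pos: [516.1, -61.2, 64.7]
tool_rot: [0.893, 0.334, 0.299, -0.03]
force: [0.1, -0.6, -0.4]
width: 59.3
grip_force: 0.0
```

Request:
carry_out(plan="0 0 0 0 0 6 0.06;0 0 0 0 0 12 0.06;0 0 0 0 0 18 0.06;0 0 0 0 0 24 0.06;0 0 0 0 0 30 0.06;0 0 0 0 0 30 0.06;0 0 0 0 0 30 0.06")

```text
clock: 5.28
tcp_pos: [516.1, -61.2, 64.8]
tool_rot: [0.949, 0.093, 0.281, -0.106]
force: [0.3, -0.4, 0.1]
width: 60.2
grip_force: 0.0
```

Request:
carry_out(plan="0 0 0 0 0 0 0.03;0 0 0 0 0 0 0.03;0 0 0 0 0 0 0.03;0 0 0 0 0 0 0.03;0 0 0 0 0 0 0.03;0 0 0 0 0 0 0.03;0 0 0 0 0 0 0.022;0 0 0 0 0 0 0.022;0 0 0 0 0 0 0.022;0 0 0 0 0 0 0.022;0 0 0 0 0 0 0.022")

```text
clock: 6.2
tcp_pos: [516.2, -61.1, 64.8]
tool_rot: [0.949, 0.092, 0.281, -0.107]
force: [0.4, 1.0, 0.3]
width: 25.5
grip_force: 30.0
```

```bash
python3 - <<'E'
from h import *
st(); s=robot.sense(); q=R.from_quat(s['tool_rot']); print(q.inv().apply(s['force']),s['torque']); row(*knob(30,0,15,1.5))
u=SR.apply([-.5736,0,.8192])
_,r=knob(0,0,0); c=q.inv().apply(r.apply([95,0,0])); zt=q.inv().apply(u)
for th in (5,10,15,20,25,30,31):
    Rt=R.from_rotvec(zt*np.radians(th)); print(th,np.round(c-Rt.apply(c),2),np.round(Rt.as_rotvec(degrees=True),2))
E
```

```text
6.2 [516.2 -61.1  64.8] [-0.51 -0.52  2.15  0.53  1.19  0.75] F [0.4 1.  0.3] w 25.5 g 30.0
[ 0.5482334  -0.88037204  0.20716844] [0.04795751 0.21001145 0.10791381]
[-0.0003  0.0002 -0.0005] [ 0.09  0.03 -0.39]
5 [2.55 7.89 0.01] [-0.    0.01 -5.  ]
10 [ 5.77 15.52  0.02] [ -0.     0.02 -10.  ]
15 [ 9.65 22.85  0.03] [-1.0e-02  2.0e-02 -1.5e+01]
20 [14.15 29.81  0.04] [-1.e-02  3.e-02 -2.e+01]
25 [19.24 36.35  0.05] [-1.0e-02  4.0e-02 -2.5e+01]
30 [24.88 42.42  0.05] [-1.e-02  5.e-02 -3.e+01]
31 [26.07 43.57  0.05] [-2.0e-02  5.0e-02 -3.1e+01]
```

Request:
carry_out(plan="0 0 -0.004 0 0 0 0.018;0 0 -0.008 0 0 0 0.018;0 0 -0.0115 0 0 0 0.018;0 0 -0.0115 0 0 0 0.018;0.0026 0.0079 -0.0115 0 0 -5 0.018;0.0058 0.0155 -0.0115 0 0 -10 0.018;0.0096 0.0229 -0.0115 0 0 -15 0.018;0.0141 0.0298 -0.0115 0 0 -20 0.018;0.0192 0.0364 -0.0115 0 0 -25 0.018;0.0249 0.0424 -0.0115 0 0 -30 0.018;0.0249 0.0424 -0.0115 0 0 -30 0.018;0.0249 0.0424 -0.0115 0 0 -30 0.018")

```text
clock: 7.2
tcp_pos: [540.8, -101.9, 80.7]
tool_rot: [0.893, 0.334, 0.298, -0.031]
force: [4.4, 0.6, -5.2]
width: 25.5
grip_force: 30.0
```

```bash
python3 - <<'E'
from h import *
st(); s=robot.sense(); q=R.from_quat(s['tool_rot']); print(q.inv().apply(s['force']),s['torque'])
row(*knob(41.5,30,-15,1.5)); print((q.inv()*SR).apply([-.5736,0,.8192]))
E
```

```text
7.2 [ 540.8 -101.9   80.7] [-0.57 -0.39  2.03  0.55  1.21  0.17] F [ 4.4  0.6 -5.2] w 25.5 g 30.0
[0.05529608 1.4522494  6.68179624] [-0.113307   -0.18176615 -0.23538153]
[-0.0007  0.0002 -0.0013] [ 0.01  0.08 -0.44]
[-1.47391539e-03  2.47816433e-04 -1.00005168e+00]
```

Request:
carry_out(plan="0 0 0.003 0 0 0 0.018;0 0 0.005 0 0 0 0.018;0 0 0.007 0 0 0 0.018;0 0 0.009 0 0 0 0.018;0 0 0.0105 0 0 0 0.018;0 0 0.0115 0 0 0 0.018;0 0 0.0115 0 0 0 0.018")

```text
clock: 7.78
tcp_pos: [546.5, -99.0, 71.8]
tool_rot: [0.893, 0.334, 0.298, -0.03]
force: [4.2, -0.7, -5.3]
width: 25.1
grip_force: 30.0
```

```bash
python3 - <<'E'
from h import *
st(); s=robot.sense(); q=R.from_quat(s['tool_rot']); print(q.inv().apply(s['force']),s['torque']); row(*knob(30,30,-15,1.5))
E
```

```text
7.78 [546.5 -99.   71.8] [-0.56 -0.38  2.03  0.55  1.19  0.17] F [ 4.2 -0.7 -5.3] w 25.1 g 30.0
[-0.86596465  2.3669217   6.27063826] [-0.23700123  0.17000591 -0.28392252]
[-0.0008  0.0002 -0.0007] [ 0.04  0.11 -0.4 ]
```

Inward pull remains at about 6 N, so the pin may not be quite home. I'll release it so the spring seats it, then check.

Request:
carry_out(plan="0 0 0 0 0 0 0.03;0 0 0 0 0 0 0.05;0 0 0 0 0 0 0.06;0 0 0 0 0 0 0.06;0 0 0 0 0 0 0.06;0 0 0 0 0 0 0.06")

```text
clock: 8.28
tcp_pos: [546.7, -99.1, 72.4]
tool_rot: [0.893, 0.334, 0.299, -0.03]
force: [-0.5, 0.3, -1.1]
width: 58.5
grip_force: 0.0
```

Request:
carry_out(plan="0 0 -0.03 0 0 0 0.06;0 0 -0.06 0 0 0 0.06;0 0 -0.08 0 0 0 0.06;0 0 -0.08 0 0 0 0.06;-0.1 0 -0.1 0 0 0 0.06;-0.1 0 -0.1 0 0 0 0.06;-0.1 0 -0.1 0 0 0 0.06")

```text
clock: 8.87
tcp_pos: [433.3, -183.0, 95.6]
tool_rot: [0.894, 0.334, 0.298, -0.031]
force: [-0.1, -0.4, -1.4]
width: 60.0
grip_force: 0.0
```

```bash
python3 - <<'E'
from h import *
st()
a=robot.grab_frame("scene")[:,:,::-1][185:245,270:345]; a=cv2.resize(a,(400,320),interpolation=cv2.INTER_CUBIC)
b=robot.grab_frame("top")[:,:,::-1][160:220,280:355]; b=cv2.resize(b,(400,320),interpolation=cv2.INTER_CUBIC)
cv2.imwrite("pics/a2.png",np.hstack([a,b]))
u=SR.apply([-.5736,0,.8192])
for lift in(0,8,12):
  p=knob(63,30,0)[0]+u*lift
  for n in CM: print(lift,n,proj(n,p)[0], (proj(n,p)[0]-((270,185) if n=="scene" else (280,160)))*5.33)
E
```

```text
8.87 [ 433.3 -183.    95.6] [-0.91 -0.53  2.1   0.6   1.46 -0.09] F [-0.1 -0.4 -1.4] w 60.0 g 0.0
0 scene [318.95845399 199.61751555] [260.94855975  77.91135787]
0 top [328.5839685  182.85974448] [258.95255208 121.84243809]
8 scene [320.66240314 198.25591807] [270.03060871  70.65404333]
8 top [329.34804996 183.98007151] [263.02510631 127.81378114]
12 scene [321.52043203 197.57028104] [274.60390273  66.99959792]
12 top [329.73323072 184.54484417] [265.07811973 130.82401941]
```

View pics/a2.png

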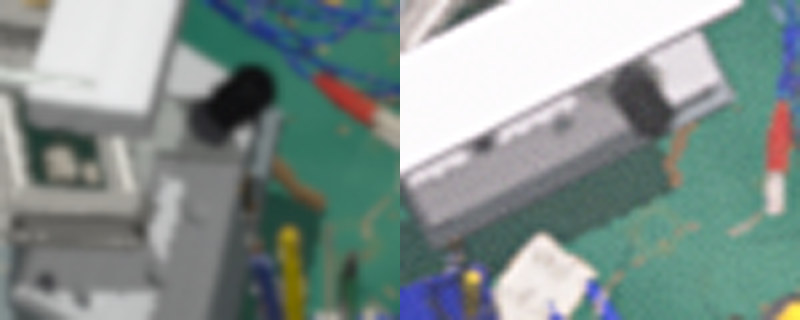

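The knob now sits about 30° toward the absorber, with its cap near scene (317,201) and top (328,180). To check the pin is home, I'll compare the dark knob's centroid with the start picture.

```bash
python3 - <<'E'
from h import *
now={n:robot.grab_frame(n)[:,:,::-1].copy() for n in CM}
for n in CM: cv2.imwrite(f"pics/{n}1.png",now[n])
u=SR.apply([-.5736,0,.8192])
for tag,th in(("0",0),("1",30)):
  for n in CM:
    im=cv2.imread(f"pics/{n}{tag}.png").astype(float).max(2)
    p0,p1=proj(n,knob(25,th,0)[0])[0],proj(n,knob(63,th,0)[0])[0]; c=(p0+p1)/2
    yy,xx=np.mgrid[:400,:640]; m=np.hypot(xx-c[0],yy-c[1])<13
    w=np.clip(75-im,0,40)*m
    k,lab,stt,cen=cv2.connectedComponentsWithStats((w>0).astype(np.uint8)); 
    i=lab[w.astype(bool)]; L=np.bincount(i).argmax(); w=w*(lab==L)
    g=np.array([(w*xx).sum(),(w*yy).sum()])/w.sum(); ax=(p1-p0)/np.linalg.norm(p1-p0); pr=np.array([-ax[1],ax[0]])
    e=((xx-g[0])*ax[0]+(yy-g[1])*ax[1])[w>0]
    print(tag,n,'area',round(w.sum()),(w>0).sum(),'off along',round((g-c)@ax,2),'mm/px',round(38/np.linalg.norm(p1-p0),2),'perp',round((g-c)@pr,2),'extent',e.min().round(1),e.max().round(1))
E
```

```text
0 scene area 5350 221 off along -1.27 mm/px 3.76 perp 0.08 extent -9.3 8.7
0 top area 552 71 off along -1.01 mm/px 6.06 perp -0.05 extent -5.6 5.2
1 scene area 4786 147 off along -1.61 mm/px 3.77 perp -0.02 extent -9.3 8.5
1 top area 353 56 off along -0.89 mm/px 6.08 perp 0.66 extent -5.1 4.6
```

Offset along the pin axis matches the start picture (a raised pin would sit about 2 px further out), so the pin is home one hole over. Next is the button.

```bash
python3 - <<'E'
from h import *
s=robot.sense(); r=R.from_matrix(np.array([[.934,.357,0],[.357,-.934,0],[0,0,-1.]]))
row([433,-200,200],r); row([469,-321.5,170],r); row([469,-321.5,125],r)
E
```

```text
[ 0.0445  0.0267 -0.0894] [  2.81 -35.03  19.4 ]
[-0.0207  0.1387 -0.0772] [  2.81 -35.03  19.4 ]
[-0.0457  0.1322 -0.0403] [  2.81 -35.03  19.4 ]
```

Request:
carry_out(plan="0.0445 0.027 -0.0895 2.8 -35 19.4 0;0.0445 0.027 -0.0895 2.8 -35 19.4 0;0.0445 0.027 -0.0895 2.8 -35 19.4 0;0.0445 0.027 -0.0895 2.8 -35 19.4 0;0.0445 0.027 -0.0895 2.8 -35 19.4 0;0.0445 0.027 -0.0895 2.8 -35 19.4 0;-0.0207 0.1387 -0.077 2.8 -35 19.4 0;-0.0207 0.1387 -0.077 2.8 -35 19.4 0;-0.0207 0.1387 -0.077 2.8 -35 19.4 0;-0.0207 0.1387 -0.077 2.8 -35 19.4 0;-0.0207 0.1387 -0.077 2.8 -35 19.4 0;-0.0207 0.1387 -0.077 2.8 -35 19.4 0")

```text
clock: 10.07
tcp_pos: [470.1, -320.2, 170.6]
tool_rot: [0.983, 0.183, 0.0, 0.0]
force: [-0.8, 0.4, 0.6]
width: 0.4
grip_force: 0.0
```

```bash
python3 - <<'E'
from h import *
st(); r=R.from_matrix(np.array([[.934,.357,0],[.357,-.934,0],[0,0,-1.]]))
row([469,-321.5,120],r)
E
```

```text
10.07 [ 470.1 -320.2  170.6] [-0.66  0.    1.41  0.    1.72  0.55] F [-0.8  0.4  0.6] w 0.4 g 0.0
[-0.0015  0.0008  0.0506] [ 0.04 -0.05  0.15]
```

Down to z≈112, then creep.

Request:
carry_out(plan="-0.001 0.001 0.03 0 0 0 0;-0.001 0.001 0.05 0 0 0 0;-0.001 0.001 0.056 0 0 0 0;-0.001 0.001 0.058 0 0 0 0;-0.001 0.001 0.059 0 0 0 0;-0.001 0.001 0.06 0 0 0 0;-0.001 0.001 0.061 0 0 0 0;-0.001 0.001 0.062 0 0 0 0;-0.001 0.001 0.063 0 0 0 0;-0.001 0.001 0.064 0 0 0 0")

```text
clock: 10.9
tcp_pos: [469.1, -323.0, 107.6]
tool_rot: [0.983, 0.182, 0.001, 0.001]
force: [1.5, 0.2, 3.3]
width: 0.4
grip_force: 1.5
```

Request:
carry_out(plan="0 0 0.001 0 0 0 0;0 0 0.0015 0 0 0 0;0 0 0.0015 0 0 0 0")

```text
clock: 11.15
tcp_pos: [469.0, -323.0, 105.6]
tool_rot: [0.983, 0.182, 0.001, 0.001]
force: [2.9, 0.6, 4.5]
width: 0.5
grip_force: 2.0
```

Contact, with the spring force rising. I'll press on to the stop.

Request:
carry_out(plan="0 0 0.001 0 0 0 0;0 0 0.0015 0 0 0 0;0 0 0.0015 0 0 0 0")

```text
clock: 11.4
tcp_pos: [469.0, -323.0, 104.3]
tool_rot: [0.983, 0.182, 0.001, 0.001]
force: [2.8, -0.2, 5.4]
width: 0.5
grip_force: 2.9
```

Request:
carry_out(plan="0 0 0.0005 0 0 0 0;0 0 0.001 0 0 0 0;0 0 0.001 0 0 0 0")

```text
clock: 11.65
tcp_pos: [469.1, -323.0, 104.2]
tool_rot: [0.983, 0.182, 0.001, 0.001]
force: [1.8, 1.2, 9.2]
width: 0.3
grip_force: 4.7
```

Request:
carry_out(plan="0 0 0.0005 0 0 0 0;0 0 0.001 0 0 0 0;0 0 0.001 0 0 0 0")

```text
clock: 11.9
tcp_pos: [469.1, -323.0, 104.2]
tool_rot: [0.983, 0.182, 0.001, 0.002]
force: [-0.5, 2.0, 12.4]
width: 0.6
grip_force: 6.5
```

Request:
carry_out(plan="0 0 -0.005 0 0 0 0;0 0 -0.01 0 0 0 0;0 0 -0.03 0 0 0 0;0 0 -0.06 0 0 0 0;0 0 -0.1 0 0 0 0;0 0 -0.13 0 0 0 0;-0.1 0.1 -0.13 0 0 0 0;-0.1 0.1 -0.13 0 0 0 0;-0.1 0.1 -0.13 0 0 0 0;-0.1 0.1 -0.13 0 0 0 0;-0.1 0.1 -0.13 0 0 0 0")

```text
clock: 12.82
tcp_pos: [408.0, -454.5, 229.3]
tool_rot: [0.984, 0.18, -0.001, -0.001]
force: [-0.1, 0.1, -0.3]
width: 0.4
grip_force: 0.0
```

```bash
python3 - <<'E'
from h import *
st()
a=robot.grab_frame("scene")[:,:,::-1][130:280,230:430]; a=cv2.resize(a,(400,300),interpolation=cv2.INTER_CUBIC)
b=robot.grab_frame("top")[:,:,::-1][120:270,210:410]; b=cv2.resize(b,(400,300),interpolation=cv2.INTER_CUBIC)
cv2.imwrite("pics/a3.png",np.hstack([a,b]))
E
```

```text
12.82 [ 408.  -454.5  229.3] [-0.89  0.12  1.18 -0.    1.84  0.32] F [-0.1  0.1 -0.3] w 0.4 g 0.0
```

View pics/a3.png

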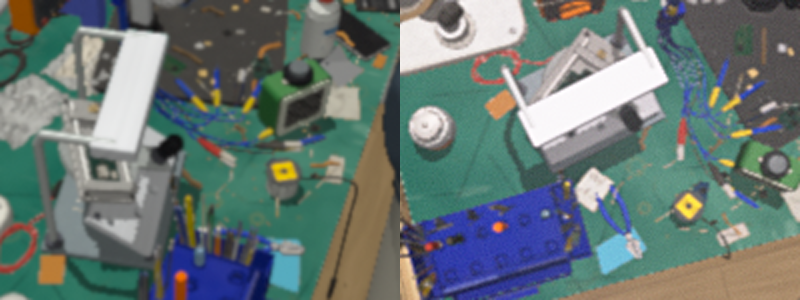

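The picture shows the knob swung toward the absorber (crop left (168,148), top (630,117)), the button up, and the bottle, reel and cutters where they were.

```bash
python3 -c "
from plant import robot
print(robot.sign_off())"
```

```text
the job is handed in; nothing more can be done
None
```

I swung the table one hole toward the fume absorber with the pin back home (judged from camera pictures, good to about 2 mm), then pressed the button to its stop and let it up; the bystanders were not moved, and I handed in the job at about 13 s.

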